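# Gauge a milled channel and pass the full-depth plate

## Task

Two flow-cell plates wait in the black nest: one channel is milled to the full 11 mm, the other was left at 6 mm. Lift the dial depth gauge off its grey rest, feel its sprung probe into the channel of either plate, press squarely until the gauge's base sits flat across the channel, with about 10 N and never as much as 25 N, and keep it pressed for a second to read the depth. Then stand the gauge back on its rest, its probe in the hole, and lay the full-depth plate flat in the steel tray; leave the other plate in the nest and the things round about undisturbed.

Things in the scene. Friction and masses are not known exactly. Their poses are not given: they have to be found in the camera images.
- gauge: dial depth gauge, 0.18 kg, upright on its rest at the start. Origin: centre of the underside of its base bar, on the probe's axis; z up. Steel base bar 22 (x) x 52 (y) x 10 mm; above it a black housing 22 (x) x 32 (y) mm, z = 10 to 66 mm, gripped across its 32 mm (y) sides; dial on its -x face, 4 mm proud; tail button on top, z = 72 to 76 mm, rises 14 mm as the probe goes in
- gauge_grip (a point): middle of the gauge's housing, on its axis, 45 mm above the underside of the base: a good height to grip at. When gauging, the base bar (its y) lies across the channel: gauge x along the plate's x, either way round
- gauge_base (a point): centre of the underside of the gauge's base bar (the gauge's origin). The dial (31 mm, centred 46 mm up) shows channel depth: its red pointer goes clockwise from twelve o'clock = 0, a tick each millimetre, 18 mm a turn; 14 with the probe free
- probe_tip (a point): rounded end of the gauge's probe, a steel pin of 3.5 mm diameter that stands 14 mm out of the base when free and slides in along z
- probe (a joint): how far the probe is pushed into the gauge, m: 0 = free, 0.014 = flush with the base. Its spring pushes out with 1.2 N at 0, plus 220 N/m. With the base flat on a plate the channel's depth is 0.014 minus this value (0.003 in the 11 mm channel, 0.008 in the 6 mm one, 0.014 on the plain top)
- plate_a: aluminium plate, 75 (x) x 50 (y) x 20 mm, 0.2 kg, loose in a bay of the nest. Origin: centre of underside; z up. One straight channel in its top, blind, along x: 54 mm long, centred lengthwise, 6 mm wide, 11 or 6 mm deep; its centre line is 4 to 8 mm to one side (+y or -y) of the plate's, differing from plate to plate. Dark dots at the corners: screw holes, of no account
- plate_b: aluminium plate, 75 (x) x 50 (y) x 20 mm, 0.2 kg, loose in a bay of the nest. Origin: centre of underside; z up. One straight channel in its top, blind, along x: 54 mm long, centred lengthwise, 6 mm wide, 11 or 6 mm deep; its centre line is 4 to 8 mm to one side (+y or -y) of the plate's, differing from plate to plate. Dark dots at the corners: screw holes, of no account
- plate_a_top (a point): centre of that plate's top face (20 mm above its origin). Of the two plates one has the 11 mm channel, the other the 6 mm one; they look alike and may be in either bay
- plate_b_top (a point): centre of that plate's top face (20 mm above its origin). Of the two plates one has the 11 mm channel, the other the 6 mm one; they look alike and may be in either bay
- nest: black gauging nest, fixed: base plate 104 (x) x 200 (y) x 6 mm with two bays centred at y = +57 and -57 mm, each ringed by low rails whose tops are 11.5 mm above the bench (1.2 mm play a side). Origin: centre of its underside; z up. The plates lie on the base plate, so their tops are 26 mm above the bench
- tray: shallow steel instrument tray, fixed, 125 (x) x 150 (y) mm, walls 2 mm thick, rim 15 mm high, floor 2 mm thick. Origin: centre of its underside; z up
- rest_top (a point): centre of the top of the gauge's rest, at the mouth of its hole: a grey fixed block 56 (x) x 76 (y) x 24 mm with a round hole of 14 mm, 20 mm deep, in which the probe hangs while the base bar lies on the block; axes as the block's
- bench_timer: white bench timer, 47 x 75 x 84 mm, loose bystander; origin at the centre of its underside
- stain_jar: blue ribbed staining jar with a white lid, 50 x 51 x 104 mm, loose bystander; origin at the centre of its underside
- pen_2: slim white pen, 145 mm long, lying in front of the nest, loose bystander; origin at its middle
- lens_tissue: flat booklet of lens tissue with a dark red end, 50 x 74 x 10 mm, loose bystander; origin at the centre of its underside
There are look-alikes about, which are no part of the job. Leave any green or turquoise look-alike of the plate_a alone.

How it is judged:
By the outcome, as a careful person would: the job done as asked, in the order asked, and still so for the second after the job is handed in, with the robot touching nothing.
It also fails if it takes over 72 s, if anything falls off the work surface, if the arm or the gripper's body presses on something with over 40 N, if the wrist force passes 120 N, or if a joint passes its speed limit or range.

## Robot

A 6-joint arm with a two-finger parallel gripper is mounted at the origin on a cart in front of the work surface, level with it; the furniture and walls round the work are solid. World frame = base frame: x ahead of the robot, y to its left, z up, the work surface at z = 0. Lengths are in m, angles in rad, forces in N, time in s.
With the tool pointing down it reaches from about 0.275 to 0.75 m from the base axis. Payload 10.2 kg.
Tool frame: the origin (TCP) lies midway between the tips of the shut fingers; the grasp point (between the pads) lies 19 mm behind it; x points along the fingers, y is the direction in which the jaws open and shut, and the axes are right-handed (so a half turn about x gives the same grasp; the last joint's range is limited). The gripper opens to 88 mm and grips with 3 to 60 N. Pads are 18 mm wide; open, the fingers measure 123 mm over their backs; the gripper's body (75 mm by 187 mm) begins 45 mm behind the grasp point.
Start: joints at [-1.484, 0.313, 1.498, -0, 1.331, -0.223], TCP at [0.16, -0.5, 0.206] pointing down, gripper open.
Joint ranges: [-2.94, 2.94], [-0.97, 2.17], [0.19, 2.56], [-1.23, 4.37], [0.02, 3.11], [-2.88, 2.88]. Speed limits (rad/s): [2.39, 2.39, 3.01, 3.14, 3.14, 3.14].

## Interface

Orientations are given as a rotation vector (axis times angle).
In Python, from bench import r, optics, models gives the robot as it stands.
- The arm moves only by the shell command python3 -m inch 'ROWS' [FORCE]. ROWS is JSON, a list of rows, each a list of 3 entries, a list of its own where there are three numbers: the shift along the tool's x, y, z in mm, then the turn, a rotation vector about the tool's x, y, z in degrees, then the closure, from -1 (fully open) to 1 (shut), so that 0 is half open. A call has 1 to 5 rows; each row is the pose to reach, as a shift and turn from the pose commanded when the call began, along the tool's axes at that moment; what a row does not reach only later rows make up. A row lasts 1/10 s, in which the tool goes at most 50 mm and 8.59 degrees, less where a joint would pass 70% of its speed; a pose out of reach is approached as far as the arm can. A call with a gripper value outside its range is refused whole. The fingers move at their own pace and stop on an object; FORCE is the grip in N (left out, the last holds). Time passes only in rows, so rows that repeat a pose let the fingers close. It gives the time, the measured TCP pose, the force and the opening at its end, in the units of the state.
- r.observe(): the state, without advancing time (a new reading comes with each control period).
- optics.get_image(name): name is "scene" or "top"; returns a dict with "frame" (384x512x3 uint8, red, green, blue), "K" (3x3 intrinsics, pixels), "k1" (the pictures are not rectified: a ray, as slopes to the right and down, at radius r is drawn at 1 + k1 r^2 times it, then the intrinsics apply), "world_from_camera" (4x4, takes a point from camera to world coordinates). Camera axes: x right, y down, z forward; pixel columns grow to the right and rows downward; lengths in m; the calibration is good to about 2 mm. A picture is of the moment at which its call begins. There is no depth.
- r.finish_job(): hands the job in, once; it reports no verdict.
Trained networks look in a picture, given as the dict that the camera call returned (one of the last four; its "shot" number tells which), for a name from the list of things; names that differ only in an ending like _2 or _b are one class to them, and where a whole thing is asked for, a point or a joint stands for the part that bears it (a point fixed in the world has none). Each returns a list of dicts, best first, with "confidence" (0 to 1); they miss things now and then, are a little off and sometimes report something else, mostly with a low value. They report only what shows in the picture. A call takes as long as a camera call. They do not tell look-alikes from the thing itself.
- models.look_for(thing, picture): "extent" ([left, top, right, bottom] in pixels, round what is visible of it).
The state is a dict: "clock": time; "qpos": joint angles; "qd": joint speeds; "tau": joint torques, N m; "tool_pos": TCP position; "orientation": TCP orientation; "ft_force": force on the tool from outside, world axes, zero at the start; "ft_torque": the same for the moment, N m; "grip_width": finger opening in m.
Only numpy, scipy, OpenCV 4.12 (cv2) and the standard library are available. Lean on these libraries where they do the work, as an engineer would, in place of code of your own. Each camera call takes 0.05 s, during which the arm holds its last target. There are 200 camera calls.

## Working session

There is one attempt and no reset: what is moved stays moved. The work goes in short steps, Python scripts to look and compute and a shell command to move; the robot and the scene stay as the last step left them, time stands still between calls to the robot, and variables do not carry over. Pictures are saved under pics/ and viewed, about 8 in all and at most 12, crops included, and the job is handed in when it is done.

```bash
ls; mkdir -p pics; cat > h.py <<'E'
import numpy as np, cv2
from bench import r, optics, models
from scipy.spatial.transform import Rotation as R
def shot(n,fn=None):
    p=optics.get_image(n)
    if fn: cv2.imwrite('pics/'+fn,p['frame'][:,:,::-1])
    return p
def w2p(p,P):
    T=np.array(p['world_from_camera']);K=np.array(p['K'])
    c=(np.atleast_2d(P)-T[:3,3])@T[:3,:3]
    s=c[:,:2]/c[:,2:]; s=s*(1+p['k1']*(s**2).sum(1,keepdims=True))
    return s@K[:2,:2].T+K[:2,2]
def p2w(p,uv,z):
    T=np.array(p['world_from_camera']);K=np.array(p['K'])
    d=(np.atleast_2d(uv).astype(float)-K[:2,2])@np.linalg.inv(K[:2,:2]).T
    s=d.copy()
    for _ in range(20): s=d/(1+p['k1']*(s**2).sum(1,keepdims=True))
    D=np.c_[s,np.ones(len(s))]@T[:3,:3].T
    t=(z-T[2,3])/D[:,2]
    return T[:3,3]+D*t[:,None]
def st():
    s=r.observe(); print({k:np.round(s[k],4) for k in ('clock','tool_pos','orientation','ft_force','grip_width')}); return s
E
python3 - <<'E'
from h import *
st()
for n in ('top','scene'):
    p=shot(n,n+'0.png'); print(n,np.round(p['world_from_camera'],3).tolist(),np.round(p['K'],1).tolist(),p['k1'])
    for t in ('gauge','plate_a','nest','tray','rest_top','bench_timer','stain_jar','pen_2','lens_tissue'):
        try: print(t,[(np.round(d['extent']).astype(int).tolist(),round(d['confidence'],2)) for d in models.look_for(t,p)][:5])
        except Exception as e: print(t,e)
E
```

```text
pics
{'clock': np.float64(0.0), 'tool_pos': array([ 0.16  , -0.4997,  0.2053]), 'orientation': array([ 2.0551,  0.3222, -2.0548]), 'ft_force': array([-0.0496, -0.4096, -0.4534]), 'grip_width': np.float64(0.0882)}
top [[0.025, -0.987, 0.161, 0.304], [-0.999, -0.029, -0.018, -0.017], [0.022, -0.16, -0.987, 1.504], [0.0, 0.0, 0.0, 1.0]] [[419.9, 0.0, 257.4], [0.0, 419.9, 187.2], [0.0, 0.0, 1.0]] -0.11803891647360251
gauge [([157, 187, 168, 196], 0.44)]
plate_a [([226, 191, 240, 212], 0.74), ([121, 186, 138, 206], 0.74), ([258, 195, 274, 220], 0.66), ([362, 209, 387, 227], 0.52)]
nest [([221, 190, 278, 219], 0.86)]
tray [([307, 180, 353, 222], 0.79)]
rest_top []
bench_timer [([280, 140, 305, 160], 0.86), ([164, 136, 183, 159], 0.41)]
stain_jar [([163, 133, 181, 157], 0.57)]
pen_2 []
lens_tissue [([274, 227, 297, 244], 0.87), ([279, 141, 305, 162], 0.21)]
scene [[-0.678, -0.392, 0.622, -0.221], [-0.735, 0.359, -0.575, 0.66], [0.002, -0.847, -0.531, 0.711], [0.0, 0.0, 0.0, 1.0]] [[409.9, 0.0, 255.6], [0.0, 409.9, 197.2], [0.0, 0.0, 1.0]] 0.03295662699433807
gauge [([154, 240, 178, 266], 0.66)]
plate_a [([100, 276, 140, 305], 0.98), ([260, 203, 291, 226], 0.86), ([234, 216, 264, 242], 0.78), ([355, 166, 376, 184], 0.51)]
nest [([225, 211, 290, 248], 0.93)]
tray [([242, 159, 268, 187], 0.2)]
rest_top [([146, 252, 184, 282], 0.66), ([129, 201, 154, 241], 0.63)]
bench_timer [([154, 236, 176, 266], 0.34)]
stain_jar [([127, 200, 151, 242], 0.71), ([229, 217, 258, 237], 0.49), ([262, 201, 292, 225], 0.36)]
pen_2 [([263, 244, 288, 265], 0.56)]
lens_tissue [([230, 218, 261, 241], 0.38)]
```

```bash
python3 - <<'E'
import cv2
a=cv2.imread('pics/top0.png')[125:250,105:400]; a=cv2.resize(a,(796,337),interpolation=cv2.INTER_CUBIC); cv2.imwrite('pics/t1.png',a)
a=cv2.imread('pics/scene0.png')[140:320,80:400]; a=cv2.resize(a,(800,450),interpolation=cv2.INTER_CUBIC); cv2.imwrite('pics/s1.png',a)
E
```

```text
(no output)
```

View pics/t1.png

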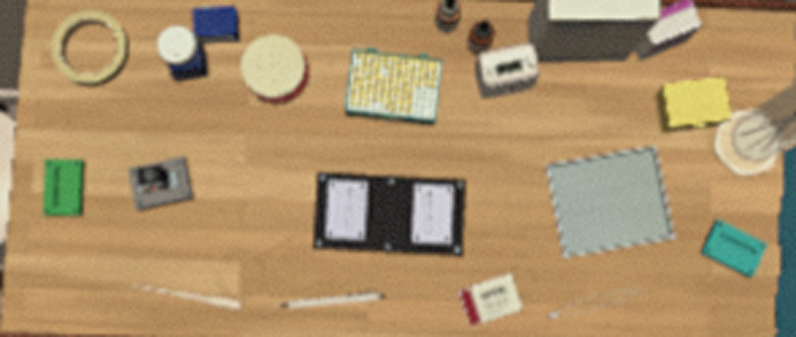

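View pics/s1.png

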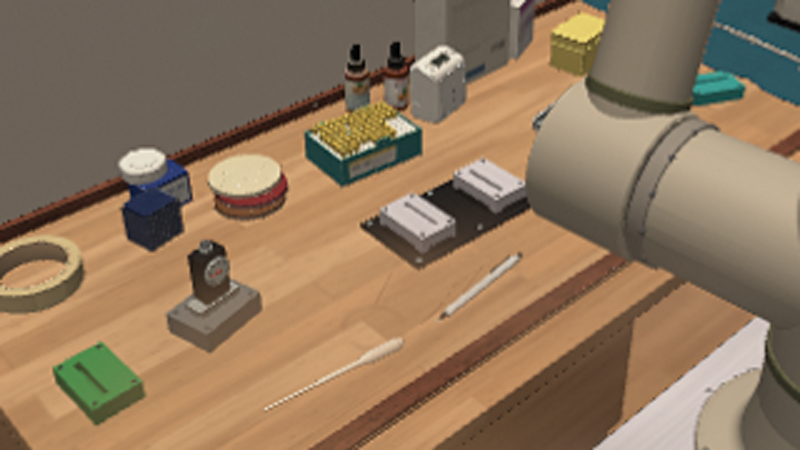

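Top picture: plates in the nest at about (233,202) and (266,205), channels running world x; look-alikes green (129,197) and turquoise (377,216), to be left alone. Gauge on its grey rest at (161,191), dial facing the robot; tray (330,201). The plates wanted are the silver ones in the black nest.

```bash
cat >> h.py <<'E'
def ortho(p,cx,cy,half,z,s=4):
    # image: rows down = -x, cols right = -y ; s px per mm
    n=int(2*half*1000*s)
    i=(np.arange(n)+.5)/(1000*s)
    X=cx+half-i; Y=cy+half-i
    g=np.stack(np.meshgrid(X,Y,indexing='ij'),-1).reshape(-1,2)
    uv=w2p(p,np.c_[g,np.full(len(g),z)]).reshape(n,n,2).astype(np.float32)
    return cv2.remap(p['frame'],uv[...,0],uv[...,1],cv2.INTER_CUBIC)
E
python3 - <<'E'
from h import *
t=shot('top'); s=shot('scene')
for n,uv,z in (('rest',[161,192],.024),('pA',[233,202],.026),('pB',[266.5,206],.026),('tray',[330,201],.015),('nest',[249.5,205],.006)):
    print(n,p2w(t,uv,z).round(4))
print('scene pB(left)',p2w(s,[247,225],.026).round(4),p2w(s,[275,213],.026).round(4),'rest',p2w(s,[166,264],.024).round(4))
rc=p2w(t,[161,192],.024)[0];nc=p2w(t,[249.5,205],.006)[0]
A=[ortho(t,rc[0],rc[1],.055,.024,2),ortho(s,rc[0],rc[1],.055,.024,2)]
B=[ortho(t,nc[0],nc[1],.11,.026,1.7),ortho(s,nc[0],nc[1],.11,.026,1.7)]
im=np.zeros((600,750,3),np.uint8)
im[:220,:220]=A[0];im[:220,230:450]=A[1]
n=len(B[0]);im[224:224+n,:n]=B[0];im[224:224+n,n+2:2*n+2]=B[1]
cv2.imwrite('pics/o1.png',im[...,::-1]);print(n,rc,nc)
E
```

```text
rest [[0.5175 0.3001 0.024 ]]
pA [[0.4889 0.0418 0.026 ]]
pB [[ 0.478  -0.0773  0.026 ]]
tray [[ 0.5036 -0.3061  0.015 ]]
nest [[ 0.4823 -0.017   0.006 ]]
scene pB(left) [[0.4882 0.0375 0.026 ]] [[ 0.4773 -0.0637  0.026 ]] rest [[0.5036 0.2943 0.024 ]]
374 [0.51754176 0.30014078 0.024     ] [ 0.48226643 -0.01697796  0.006     ]
```

View pics/o1.png

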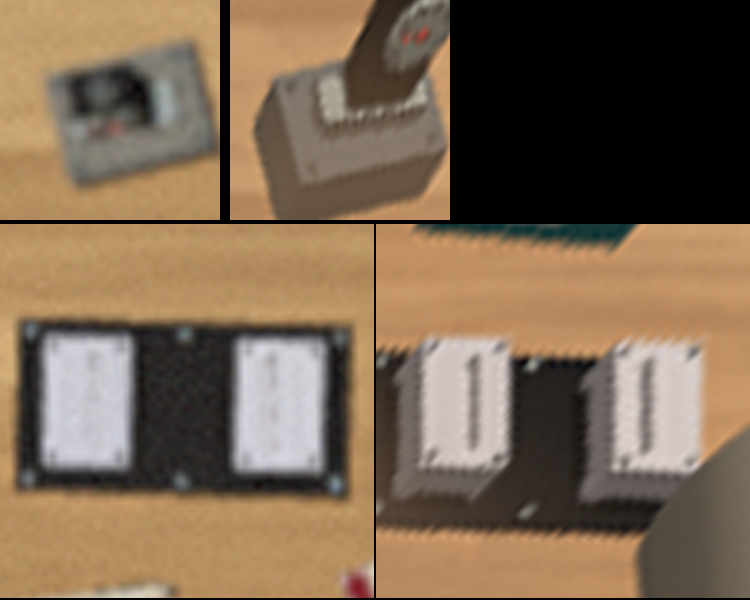

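Both views agree: rest centre ≈(0.516,0.289) turned about +14°; plates at ≈(0.488,0.042) and (0.488,−0.072), with channels at −6 mm and +5.5 mm from their centre lines. Refining by fits.

```bash
cat > fit.py <<'E'
from h import *
def rect(m,cx,cy,half,s):
    m=cv2.morphologyEx(m.astype(np.uint8),cv2.MORPH_OPEN,np.ones((9,9)))
    m=cv2.morphologyEx(m,cv2.MORPH_CLOSE,np.ones((25,25)))
    c=max(cv2.findContours(m,0,2)[0],key=cv2.contourArea)
    (u,v),(w,h),a=cv2.minAreaRect(c)
    return np.round([1000*(cx+half)-v/s,1000*(cy+half)-u/s,w/s,h/s,a],2)
def plate(p,x,y):
    o=ortho(p,x,y,.05,.026,5); g=o.min(2).astype(float)
    # bright, low saturation
    rr=rect((g>125)&(o.max(2).astype(float)-g<45),x,y,.05,5)
    # channel: darkest column per row band around plate center
    L=[]
    for dx in np.linspace(-18,18,13):
        row=int((50-dx-(rr[0]-1000*x))*5); 
        c0=(50-(rr[1]-1000*y))*5
        sl=slice(int(c0-55),int(c0+55)); l=g[row-3:row+4,sl].mean(0)
        w=np.clip(np.percentile(l,60)-6-l,0,None); 
        if w.sum()>0:
            k=np.argmax(cv2.GaussianBlur(w[None],(1,31),0) if 0 else np.convolve(w,np.ones(30),'same'))
            a=slice(max(k-25,0),k+25); cc=(np.arange(len(l))[a]*w[a]).sum()/w[a].sum()+sl.start+.5
            L.append((rr[0]+dx,1000*y+50-cc/5))
    L=np.array(L); f=np.polyfit(L[:,0]-rr[0],L[:,1],1)
    return rr,np.round([f[1],np.degrees(f[0]),np.std(L[:,1]-np.polyval(f,L[:,0]-rr[0]))],2)
if __name__=='__main__':
    for n in ('top','scene'):
        p=shot(n)
        print(n,plate(p,.488,.042),plate(p,.488,-.072))
        o=ortho(p,.516,.289,.06,.024,5).astype(int)
        print(' rest',rect((o.max(2)-o.min(2)<32)|(o.max(2)<70),.516,.289,.06,5))
        o=ortho(p,.484,-.017,.14,.006,3).astype(int)
        print(' nest',rect((o.max(2)<95)|((o.max(2)-o.min(2)<40)),.484,-.017,.14,3))
        o=ortho(p,.5036,-.3061,.11,.013,4).astype(int)
        print(' tray',rect((o.max(2)-o.min(2)<45),.5036,-.3061,.11,4))
E
python3 fit.py
```

```text
top (array([487.82,  41.97,  52.11,  77.46,   0.91]), array([39.64, -5.23,  1.16])) (array([485.63, -71.12,  52.35,  78.29,   1.46]), array([-67.08,  -1.25,   1.96]))
 rest [515.72 288.93  56.46  75.67  75.96]
 nest [486.47 -14.72 197.63 101.74   1.44]
 tray [ 510.82 -309.21  130.49  156.14   78.66]
scene (array([486.74,  40.96,  52.07,  76.61,   1.09]), array([35.13, -0.65,  0.15])) (array([484.17, -72.02,  52.03,  77.18,   1.34]), array([-66.06,  -0.33,   0.24]))
 rest [529.  290.1  94.  103.8  90. ]
 nest [445.33 -35.17 202.   243.    90.  ]
 tray [ 503.73 -305.98  219.75  219.75   90.  ]
```

```bash
cat > plan.py <<'E'
# plan.py x y z(mm) yaw(deg of tool y axis) : shift along tool axes (mm), turn (deg), from measured pose
import sys; from h import *
def plan(x,y,z,yaw):
    s=r.observe(); M=R.from_rotvec(s['orientation']).as_matrix(); P=1000*np.array(s['tool_pos'])
    c=[]
    for k in (0,180):
        a=np.radians(yaw+k); Y=np.array([np.cos(a),np.sin(a),0]); X=np.array([0,0,-1.]); 
        T=np.c_[X,Y,np.cross(X,Y)]; v=R.from_matrix(M.T@T).as_rotvec(degrees=True); c.append((np.linalg.norm(v),v,k))
    n,v,k=min(c,key=lambda q:q[0])
    print('t',round(s['clock'],2),'P',P.round(1),'yawnow',np.degrees(np.arctan2(M[1,1],M[0,1])).round(2),'q6',round(s['qpos'][5],2),'F',np.round(s['ft_force'],1),'w',round(1000*s['grip_width'],1))
    print('shift',(M.T@(np.array([x,y,z])-P)).round(1),'turn',v.round(2),'alt',[q[1].round(1) for q in c])
if __name__=='__main__': plan(*map(float,sys.argv[1:5]))
E
python3 plan.py 516 289 250 104; python3 plan.py 516 289 250 -76
```

```text
t 1.2 P [ 160.1 -500.   205.8] yawnow -72.25 q6 -0.22 F [-0.4 -0.2 -0.4] w 88.1
shift [ -44.2 -643.  -579.6] turn [ 3.75 -0.   -0.  ] alt [array([-176.2,    0. ,   -0. ]), array([ 3.8, -0. , -0. ])]
t 1.2 P [ 160.1 -500.   205.8] yawnow -72.25 q6 -0.22 F [-0.4 -0.2 -0.4] w 88.1
shift [ -44.2 -643.  -579.6] turn [ 3.75 -0.   -0.  ] alt [array([ 3.8, -0. , -0. ]), array([-176.2,    0. ,   -0. ])]
```

```bash
python3 -m inch '[[[-45,-30,-30],[0,0,0],-1],[[-45,-65,-60],[0,0,0],-1],[[-45,-100,-90],[0,0,0],-1],[[-45,-135,-120],[0,0,0],-1],[[-45,-165,-150],[0,0,0],-1]]' 20
python3 -m inch '[[[0,-35,-30],[0,0,0],-1],[[0,-70,-60],[0,0,0],-1],[[0,-105,-90],[0,0,0],-1],[[0,-135,-120],[0,0,0],-1],[[0,-160,-145],[0,0,0],-1]]'
python3 -m inch '[[[0,-35,-30],[0,0,0],-1],[[0,-70,-60],[0,0,0],-1],[[0,-105,-90],[0,0,0],-1],[[0,-135,-120],[0,0,0],-1],[[0,-160,-145],[0,0,0],-1]]'
python3 plan.py 516 289 150 -76
```

```text
clock: 1.7
tool_pos: [0.2529, -0.2951, 0.251]
orientation: [2.055, 0.32, -2.054]
ft_force: [0.9, 0.1, 0.9]
grip_width: 0.0882
clock: 2.2
tool_pos: [0.3424, -0.0986, 0.2511]
orientation: [2.055, 0.321, -2.053]
ft_force: [0.5, -0.5, -0.7]
grip_width: 0.0879
clock: 2.7
tool_pos: [0.4317, 0.0983, 0.2509]
orientation: [2.054, 0.322, -2.053]
ft_force: [1.4, -1.3, 0.2]
grip_width: 0.0882
t 2.7 P [431.7  98.3 250.9] yawnow -72.17 q6 1.22 F [ 1.4 -1.3  0.2] w 88.2
shift [ 101.  -155.7 -138.5] turn [ 3.83 -0.03 -0.01] alt [array([ 3.8, -0. , -0. ]), array([-176.2,    0. ,   -0. ])]
```

```bash
python3 -m inch '[[[10,-35,-30],[1,0,0],-1],[[30,-70,-60],[2,0,0],-1],[[55,-105,-95],[3,0,0],-1],[[80,-135,-120],[4,0,0],-1],[[101,-156,-138],[4,0,0],-1]]'
python3 -m inch '[[[0,0,0],[0,0,0],-1],[[0,0,0],[0,0,0],-1]]'
python3 - <<'E'
from h import *
s=shot('scene')
import subprocess
P=r.observe()['tool_pos'];print(P)
# mark: expected gauge top button centre if gauge at rest centre, tcp
a=s['frame'][170:300,100:260].copy()
q=w2p(s,[[.516,.289,.100],[.516,.289,.024],P])-[100,170]
a=cv2.resize(a,(800,650),interpolation=cv2.INTER_CUBIC)[:600]
for u,v in q*5: cv2.drawMarker(a,(int(u),int(v)),(0,255,0),0,14)
cv2.imwrite('pics/g1.png',a[...,::-1])
E
python3 plan.py 516 289 52 -76
```

```text
clock: 3.2
tool_pos: [0.5152, 0.289, 0.148]
orientation: [2.093, 0.253, -2.094]
ft_force: [-0.4, -0.6, -0.4]
grip_width: 0.0884
clock: 3.4
tool_pos: [0.5149, 0.2867, 0.1496]
orientation: [2.093, 0.253, -2.094]
ft_force: [0.4, -0.9, -0.0]
grip_width: 0.0882
[0.51525103 0.28622547 0.15056518]
t 3.45 P [515.3 286.2 150.6] yawnow -76.26 q6 1.64 F [-0.3 -0.2  1.5] w 88.2
shift [98.6 -2.5 -1.3] turn [-0.26 -0.05 -0.01] alt [array([-0.3, -0. , -0. ]), array([ 1.797e+02, -0.000e+00,  1.000e-01])]
```

View pics/g1.png

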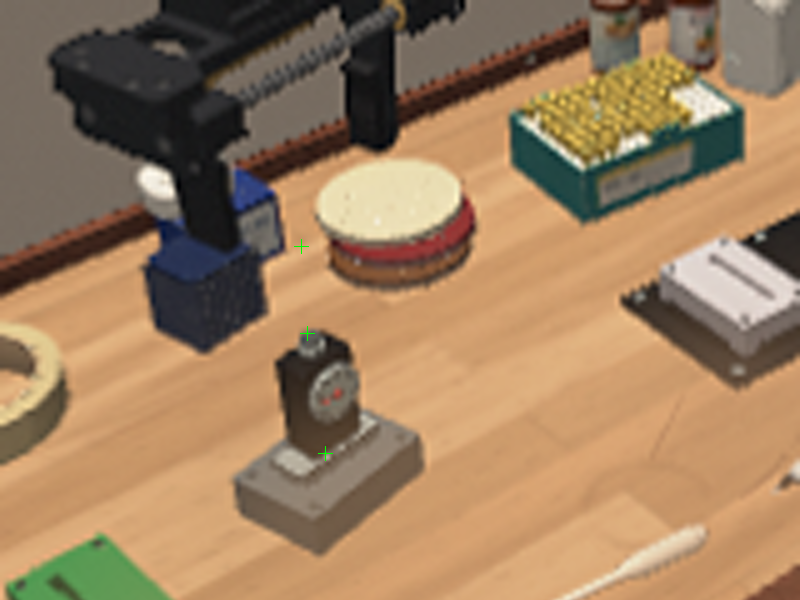

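The gauge shows at (163,242) on its rest, button within 2–3 mm of where predicted, jaws straddling it; nothing in the way. Descend and grip.

```bash
python3 -m inch '[[[25,-2,0],[0,0,0],-1],[[50,-2,0],[0,0,0],-1],[[75,-2,0],[0,0,0],-1],[[98,-2,0],[0,0,0],-1],[[98,-2,0],[0,0,0],-1]]'
python3 -m inch '[[[0,0,0],[0,0,0],0.2],[[0,0,0],[0,0,0],0.5],[[0,0,0],[0,0,0],1],[[0,0,0],[0,0,0],1],[[0,0,0],[0,0,0],1]]' 25
python3 -m inch '[[[0,0,0],[0,0,0],1],[[0,0,0],[0,0,0],1],[[0,0,0],[0,0,0],1]]'
python3 plan.py 515 288 52 -76
```

```text
clock: 3.95
tool_pos: [0.5137, 0.2872, 0.0507]
orientation: [2.091, 0.25, -2.098]
ft_force: [0.4, -0.2, 0.1]
grip_width: 0.0879
clock: 4.45
tool_pos: [0.5148, 0.2887, 0.0523]
orientation: [2.095, 0.253, -2.093]
ft_force: [-0.4, -0.1, 0.3]
grip_width: 0.0503
clock: 4.75
tool_pos: [0.5146, 0.2887, 0.0518]
orientation: [2.094, 0.253, -2.094]
ft_force: [-0.5, 0.3, 0.1]
grip_width: 0.0314
t 4.75 P [514.6 288.7  51.8] yawnow -76.24 q6 1.64 F [-0.5  0.3  0.1] w 31.4
shift [-0.2  0.7 -0.2] turn [-0.24  0.01  0.  ] alt [array([-0.2,  0. ,  0. ]), array([179.8,   0. ,  -0. ])]
```

```bash
python3 -m inch '[[[0,0,0],[0,0,0],1],[[0,0,0],[0,0,0],1],[[-20,0,0],[0,0,0],1],[[-50,0,0],[0,0,0],1],[[-85,0,0],[0,0,0],1]]' 30
python3 plan.py 487.5 35.5 140 -91.3
```

```text
clock: 5.25
tool_pos: [0.5139, 0.2883, 0.1367]
orientation: [2.091, 0.252, -2.097]
ft_force: [0.5, 0.0, -1.5]
grip_width: 0.0313
t 5.25 P [513.9 288.3 136.7] yawnow -76.25 q6 1.64 F [ 0.5  0.  -1.5] w 31.3
shift [ -3.  239.3  85.7] turn [15.05  0.16 -0.04] alt [array([15. ,  0.2, -0. ]), array([-1.65e+02,  1.00e-01,  2.00e-01])]
```

```bash
python3 -m inch '[[[0,30,10],[2,0,0],1],[[0,70,25],[4,0,0],1],[[0,112,40],[7,0,0],1],[[0,154,55],[10,0,0],1],[[0,195,70],[13,0,0],1]]'
python3 -m inch '[[[0,20,0],[1,0,0],1],[[0,43,4],[2,0,0],1],[[0,43,4],[2,0,0],1],[[0,43,4],[2,0,0],1]]'
python3 plan.py 487.5 35.5 80 -91.3
```

```text
clock: 5.75
tool_pos: [0.4924, 0.0809, 0.1366]
orientation: [2.215, 0.012, -2.216]
ft_force: [1.1, 0.2, -1.7]
grip_width: 0.0313
clock: 6.15
tool_pos: [0.4895, 0.0396, 0.1367]
orientation: [-2.21, 0.024, 2.21]
ft_force: [0.0, -0.7, -1.5]
grip_width: 0.0314
t 6.15 P [489.5  39.6 136.7] yawnow -91.29 q6 1.43 F [ 0.  -0.7 -1.5] w 31.4
shift [56.7  4.2  1.8] turn [0.01 0.02 0.02] alt [array([0., 0., 0.]), array([-180.,   -0.,    0.])]
```

```bash
python3 -m inch '[[[20,4,2],[0,0,0],1],[[40,4,2],[0,0,0],1],[[57,4,2],[0,0,0],1],[[57,4,2],[0,0,0],1]]'
python3 - <<'E'
from h import *
s=shot('scene'); P=np.array(r.observe()['tool_pos'])
b=P-[0,0,.0278]; tip=b-[0,0,.014]
print(P,w2p(s,[b,tip]))
q=w2p(s,[tip])[0]
u0,v0=int(q[0]-35),int(q[1]-38)
a=cv2.resize(s['frame'][v0:v0+60,u0:u0+80],(800,600),interpolation=cv2.INTER_CUBIC)
y=.0353
L=[(b,'b'),(tip,'t')]+[([x,yy,.026],'') for x in (.4605,.5145) for yy in (.0326,.0386)]
for pt,n in L:
    u,v=(w2p(s,[pt])[0]-[u0,v0]+.5)*10; cv2.drawMarker(a,(int(u),int(v)),(0,255,0),0,14)
cv2.imwrite('pics/c1.png',a[...,::-1])
E
python3 plan.py 487.5 35.5 80 -91.3
```

```text
clock: 6.55
tool_pos: [0.4862, 0.0368, 0.078]
orientation: [-2.206, 0.022, 2.215]
ft_force: [0.3, -0.1, -2.2]
grip_width: 0.0314
[0.48707452 0.0364958  0.07936426] [[247.45391506 217.64052954]
 [247.49638031 221.71394524]]
t 6.6 P [487.1  36.5  79.4] yawnow -91.17 q6 1.43 F [-0.   0.6 -0.5] w 31.0
shift [-0.6  1.  -0.4] turn [0.13 0.1  0.02] alt [array([0.1, 0.1, 0. ]), array([-179.9,   -0. ,    0.2])]
```

View pics/c1.png

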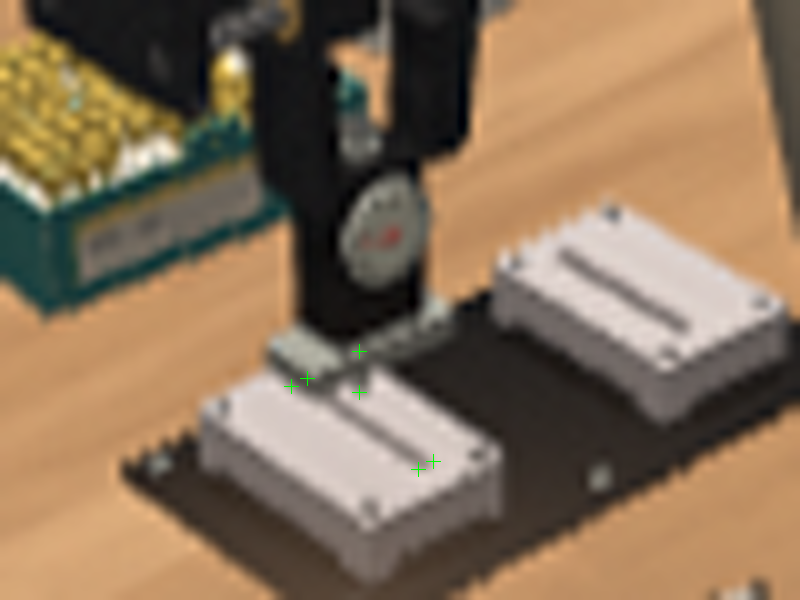

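Probe tip shows at (247,222) where predicted (within ~1 mm), just over the left plate's channel, dial facing the camera. Average the noisy pose readings, then feel down.

```bash
cat > avg.py <<'E'
from h import *
def avg(n=6):
    A=[]
    for _ in range(n):
        optics.get_image('top'); s=r.observe(); A.append(np.r_[1000*np.array(s['tool_pos']),s['ft_force'],s['ft_torque']])
    A=np.array(A); print('t',round(s['clock'],2),'mean',A.mean(0).round(2),'std',A.std(0).round(2)); return A.mean(0)
if __name__=='__main__': avg()
E
python3 avg.py; python3 plan.py 487.5 35.4 80 -91.3
```

```text
t 6.9 mean [ 4.8792e+02  3.5910e+01  8.0570e+01 -2.0000e-02 -3.8000e-01 -1.3400e+00
  1.0000e-02  2.0000e-02 -0.0000e+00] std [0.12 0.21 0.19 0.35 0.35 0.59 0.03 0.04 0.02]
t 6.9 P [487.8  35.6  80.5] yawnow -91.24 q6 1.43 F [ 0.4 -0.8 -1.5] w 31.3
shift [0.5 0.2 0.3] turn [ 0.06 -0.07 -0.01] alt [array([ 0.1, -0.1, -0. ]), array([-1.799e+02,  0.000e+00, -1.000e-01])]
```

```bash
python3 -m inch '[[[5,0.5,0],[0,0,0],1],[[10,0.5,0],[0,0,0],1],[[14,0.5,0],[0,0,0],1],[[17,0.5,0],[0,0,0],1],[[18.5,0.5,0],[0,0,0],1]]'
python3 avg.py
```

```text
clock: 7.4
tool_pos: [0.4873, 0.0352, 0.061]
orientation: [-2.21, 0.024, 2.211]
ft_force: [0.3, 2.6, -0.0]
grip_width: 0.0315
t 7.7 mean [ 4.8745e+02  3.5160e+01  6.1290e+01 -2.0000e-01  1.6500e+00 -6.0000e-01
  4.0000e-01  5.0000e-02  2.0000e-02] std [0.08 0.06 0.18 0.18 0.38 0.6  0.05 0.01 0.02]
```

The reading shows +1.7 N sideways in y: the pin bears on the channel's −y wall. Ease 0.8 mm toward +y.

```bash
python3 -m inch '[[[0,-0.4,0],[0,0,0],1],[[0,-0.8,0],[0,0,0],1],[[0,-0.8,0],[0,0,0],1]]'
python3 avg.py
```

```text
clock: 8.0
tool_pos: [0.4876, 0.0357, 0.0614]
orientation: [-2.211, 0.024, 2.21]
ft_force: [0.1, 0.8, -1.0]
grip_width: 0.0311
t 8.3 mean [ 4.8752e+02  3.5770e+01  6.1370e+01 -4.4000e-01 -5.7000e-01 -9.5000e-01
 -5.0000e-02  4.0000e-02  2.0000e-02] std [0.01 0.02 0.01 0.32 0.34 0.45 0.04 0.03 0.02]
```

```bash
python3 -m inch '[[[2,-0.4,0],[0,0,0],1],[[4,-0.4,0],[0,0,0],1],[[5.5,-0.4,0],[0,0,0],1],[[6.5,-0.4,0],[0,0,0],1],[[6.5,-0.4,0],[0,0,0],1]]'
python3 avg.py
```

```text
clock: 8.8
tool_pos: [0.4875, 0.0363, 0.0547]
orientation: [-2.21, 0.024, 2.21]
ft_force: [0.5, 0.0, 0.5]
grip_width: 0.0314
t 9.1 mean [ 4.8754e+02  3.6250e+01  5.4890e+01  1.9000e-01 -5.1000e-01  8.3000e-01
 -1.0000e-01  4.0000e-02 -1.0000e-02] std [0.01 0.01 0.03 0.42 0.32 0.57 0.04 0.03 0.03]
```

```bash
python3 -m inch '[[[0.5,0,0],[0,0,0],1],[[0.8,0,0],[0,0,0],1],[[1.1,0,0],[0,0,0],1],[[1.1,0,0],[0,0,0],1]]'
python3 avg.py
python3 -m inch '[[[0.2,0,0],[0,0,0],1],[[0.3,0,0],[0,0,0],1],[[0.3,0,0],[0,0,0],1]]'
python3 avg.py
```

```text
clock: 9.5
tool_pos: [0.4876, 0.0363, 0.0538]
orientation: [-2.211, 0.024, 2.21]
ft_force: [-0.2, -0.1, 2.2]
grip_width: 0.0312
t 9.8 mean [ 4.8754e+02  3.6270e+01  5.3800e+01 -2.9000e-01 -3.0000e-02  2.9700e+00
 -8.0000e-02  7.0000e-02 -2.0000e-02] std [0.01 0.01 0.01 0.34 0.38 0.48 0.01 0.03 0.02]
clock: 10.1
tool_pos: [0.4877, 0.0363, 0.0537]
orientation: [-2.211, 0.024, 2.21]
ft_force: [-0.3, -0.6, 5.7]
grip_width: 0.0309
t 10.4 mean [ 4.8768e+02  3.6280e+01  5.3760e+01 -1.2200e+00 -4.0000e-02  6.0400e+00
 -3.0000e-02  2.1000e-01  0.0000e+00] std [0.02 0.01 0.01 0.5  0.63 0.47 0.02 0.03 0.03]
```

```bash
python3 -m inch '[[[0.2,0,0],[0,0,0],1],[[0.3,0,0],[0,0,0],1],[[0.3,0,0],[0,0,0],1],[[0.3,0,0],[0,0,0],1],[[0.3,0,0],[0,0,0],1]]'
python3 - <<'E'
from avg import *
avg()
s=shot('scene'); q=w2p(s,[[.476,.036,.072]])[0].astype(int)
a=cv2.resize(s['frame'][q[1]-17:q[1]+19,q[0]-20:q[0]+28],(800,600),interpolation=cv2.INTER_CUBIC)
cv2.imwrite('pics/d1.png',a[...,::-1])
E
```

```text
clock: 10.9
tool_pos: [0.4878, 0.0363, 0.0537]
orientation: [-2.212, 0.024, 2.209]
ft_force: [-1.3, 0.8, 6.9]
grip_width: 0.0312
t 11.2 mean [ 4.8782e+02  3.6280e+01  5.3740e+01 -1.7100e+00  2.4000e-01  8.7100e+00
 -1.0000e-02  3.2000e-01  0.0000e+00] std [0.01 0.01 0.01 0.32 0.59 0.23 0.02 0.03 0.03]
```

View pics/d1.png

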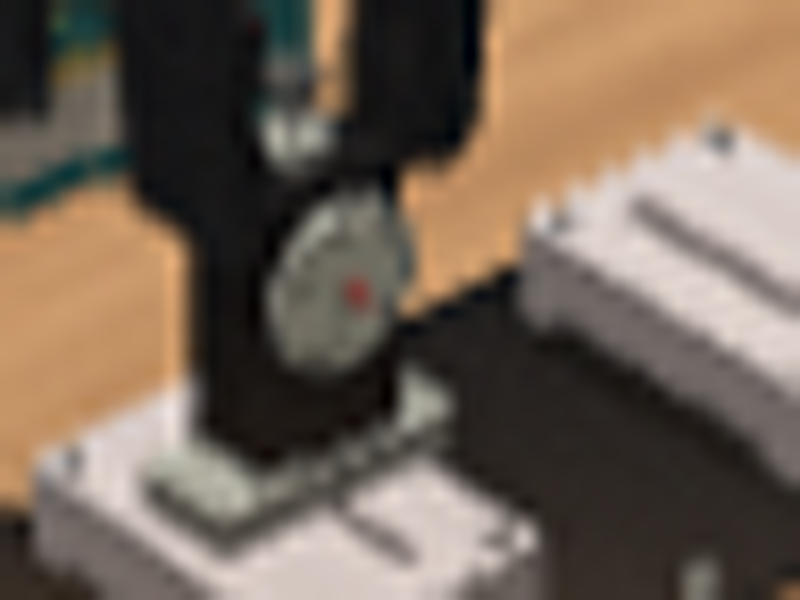

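```bash
python3 - <<'E'
from avg import *
avg(10)
s=shot('scene'); T=r.observe()
M=R.from_rotvec(T['orientation']).as_matrix(); P=np.array(T['tool_pos'])
# gauge frame: z=-toolx, y=-tooly (world +y), x=y×z
gz=-M[:,0]; gy=-M[:,1]; gx=np.cross(gy,gz); O=P-.0278*gz
print('gx',gx.round(2))
n=121; u=np.linspace(-20,20,n) # right(-y), up
G=np.array([[O-.015*gx-gy*a/1000+gz*(46+b)/1000 for a in u] for b in u[::-1]]).reshape(-1,3)
uv=w2p(s,G).reshape(n,n,2).astype(np.float32)
im=cv2.remap(s['frame'],uv[...,0],uv[...,1],cv2.INTER_CUBIC)
f=im.astype(float); red=np.clip(f[...,0]-(f[...,1]+f[...,2])/2-12,0,None)
A,B=np.meshgrid(u,u[::-1])
g=(f.min(2)>75)&(np.hypot(A,B)<19)
print('disc centre',A[g].mean().round(1),B[g].mean().round(1),'area dia',round(2*np.sqrt(g.sum()*(40/120)**2/np.pi),1))
w=red*(np.hypot(A,B)<17); ca,cb=(A*w).sum()/w.sum(),(B*w).sum()/w.sum()
print('red centroid',ca.round(1),cb.round(1)); 
cv2.imwrite('pics/dial.png',cv2.resize(im,(484,484))[...,::-1])
E
```

```text
t 11.75 mean [ 4.8782e+02  3.6280e+01  5.3730e+01 -1.8000e+00  2.0000e-01  8.5800e+00
 -2.0000e-02  3.2000e-01 -0.0000e+00] std [0.01 0.01 0.01 0.4  0.32 0.62 0.02 0.02 0.02]
gx [ 1.   -0.02  0.  ]
disc centre 0.7 4.5 area dia 30.9
red centroid 10.4 0.7
```

View pics/dial.png

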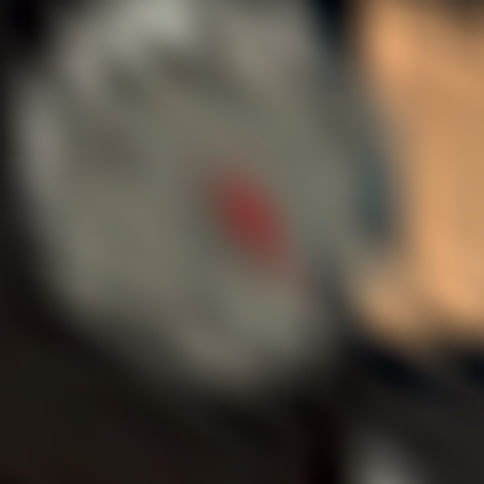

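The dial's red pointer runs from the centre to the lower right (~4 o'clock, ≈6 mm; 11 mm would be lower left). So the left plate is the 6 mm one and the full-depth plate is the right one. Hold a little more, then lift off and take the gauge home.

```bash
python3 -m inch '[[[0,0,0],[0,0,0],1],[[0,0,0],[0,0,0],1],[[0,0,0],[0,0,0],1],[[0,0,0],[0,0,0],1],[[0,0,0],[0,0,0],1]]'
python3 -m inch '[[[-3,0,0],[0,0,0],1],[[-12,0,0],[0,0,0],1],[[-30,0,0],[0,0,0],1],[[-55,0,0],[0,0,0],1],[[-85,0,0],[0,0,0],1]]'
python3 avg.py; python3 plan.py 514.6 288.7 139 -76.2
```

```text
clock: 12.3
tool_pos: [0.4878, 0.0363, 0.0538]
orientation: [-2.212, 0.024, 2.209]
ft_force: [-0.7, 0.7, 8.4]
grip_width: 0.0313
clock: 12.8
tool_pos: [0.4867, 0.0365, 0.1386]
orientation: [-2.208, 0.023, 2.213]
ft_force: [0.3, -0.6, -2.0]
grip_width: 0.0315
t 13.1 mean [ 4.8779e+02  3.6300e+01  1.3935e+02  8.0000e-02 -2.7000e-01 -1.1900e+00
  3.0000e-02 -2.0000e-02  0.0000e+00] std [1.01 0.11 2.48 1.01 0.33 3.01 0.02 0.09 0.03]
t 13.1 P [486.7  36.4 136.8] yawnow -91.26 q6 1.43 F [-0.9 -0.1 -2.4] w 31.2
shift [  -2.1 -252.8  -22.4] turn [-15.06   0.14   0.05] alt [array([-15.1,   0.1,   0. ]), array([ 1.649e+02,  1.000e-01, -2.000e-01])]
```

```bash
python3 -m inch '[[[0,-30,-2],[-2,0,0],1],[[0,-75,-6],[-5,0,0],1],[[0,-120,-10],[-8,0,0],1],[[0,-165,-14],[-11,0,0],1],[[0,-205,-18],[-14,0,0],1]]'
python3 -m inch '[[[0,-25,4],[-1,0,0],1],[[0,-45,8],[-1,0,0],1],[[0,-45,8],[-1,0,0],1],[[0,-45,8],[-1,0,0],1]]'
python3 avg.py; python3 plan.py 514.6 288.7 54 -76.2
```

```text
clock: 13.6
tool_pos: [0.5092, 0.2428, 0.1366]
orientation: [2.099, 0.237, -2.105]
ft_force: [0.4, -0.2, -1.3]
grip_width: 0.0312
clock: 14.0
tool_pos: [0.4919, 0.2826, 0.1371]
orientation: [2.092, 0.252, -2.095]
ft_force: [0.2, -0.1, -2.5]
grip_width: 0.0312
t 14.3 mean [ 4.9247e+02  2.8210e+02  1.3778e+02 -2.0000e-02  1.7000e-01 -2.2400e+00
 -1.0000e-02  1.0000e-02 -0.0000e+00] std [0.12 0.12 0.25 0.43 0.78 0.45 0.02 0.02 0.03]
t 14.3 P [492.5 282.3 138.1] yawnow -76.31 q6 1.65 F [-0.7  1.7 -3. ] w 31.5
shift [ 84.1  -1.  -23. ] turn [-0.11  0.01 -0.  ] alt [array([-0.1,  0. , -0. ]), array([179.9,  -0. ,  -0. ])]
```

```bash
python3 -m inch '[[[10,-1,-12],[0,0,0],1],[[30,-1,-23],[0,0,0],1],[[50,-1,-23],[0,0,0],1],[[60,-1,-23],[0,0,0],1],[[60,-1,-23],[0,0,0],1]]'
python3 avg.py; python3 plan.py 514.6 288.7 54 -76.2
```

```text
clock: 14.8
tool_pos: [0.5137, 0.2889, 0.077]
orientation: [2.091, 0.252, -2.097]
ft_force: [0.1, -0.3, -2.2]
grip_width: 0.0313
t 15.1 mean [ 5.1467e+02  2.8944e+02  7.9000e+01  4.0000e-01 -2.3000e-01 -1.7700e+00
  1.0000e-02 -4.0000e-02  0.0000e+00] std [0.19 0.13 0.37 0.42 0.68 0.35 0.04 0.03 0.03]
t 15.1 P [514.7 289.5  79. ] yawnow -76.25 q6 1.64 F [ 0.6 -0.7 -1.7] w 31.2
shift [25.   0.8  0.3] turn [-0.05 -0.09  0.  ] alt [array([-0. , -0.1,  0. ]), array([1.8e+02, 0.0e+00, 1.0e-01])]
```

```bash
python3 - <<'E'
from h import *
s=shot('scene'); q=w2p(s,[[.515,.288,.05]])[0].astype(int)
a=cv2.resize(s['frame'][q[1]-33:q[1]+27,q[0]-40:q[0]+40],(640,480),interpolation=cv2.INTER_CUBIC)
cv2.imwrite('pics/r1.png',a[...,::-1])
E
```

```text
(no output)
```

View pics/r1.png

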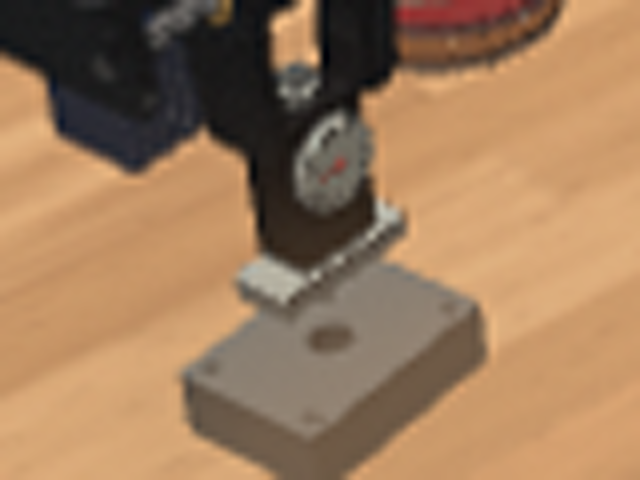

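Gauge hangs square over the rest, hole visible at (330,338) of the crop below it. Lower it.

```bash
python3 -m inch '[[[8,0.7,0],[0,0,0],1],[[15,0.7,0],[0,0,0],1],[[21,0.7,0],[0,0,0],1],[[25,0.7,0],[0,0,0],1],[[26,0.7,0],[0,0,0],1]]'
python3 avg.py
python3 -m inch '[[[0.5,0,0],[0,0,0],1],[[1,0,0],[0,0,0],1],[[1.3,0,0],[0,0,0],1],[[1.3,0,0],[0,0,0],1]]'
python3 avg.py
```

```text
clock: 15.65
tool_pos: [0.5144, 0.2888, 0.0519]
orientation: [2.094, 0.252, -2.094]
ft_force: [-0.3, -0.8, 2.3]
grip_width: 0.0311
t 15.95 mean [ 5.1453e+02  2.8872e+02  5.2120e+01  2.5000e-01  2.9000e-01 -1.6500e+00
  1.0000e-02  2.0000e-02  0.0000e+00] std [0.02 0.01 0.07 0.45 0.26 0.6  0.03 0.02 0.02]
clock: 16.35
tool_pos: [0.5149, 0.2889, 0.0518]
orientation: [2.096, 0.253, -2.092]
ft_force: [-1.6, 0.7, 6.6]
grip_width: 0.0314
t 16.65 mean [ 5.1490e+02  2.8893e+02  5.1800e+01 -1.8700e+00 -1.5000e-01  5.9800e+00
 -7.0000e-02  3.0000e-01 -0.0000e+00] std [0.01 0.01 0.01 0.47 0.53 0.32 0.01 0.02 0.01]
```

```bash
python3 -m inch '[[[-0.8,0,0],[0,0,0],1],[[-0.8,0,0],[0,0,0],0.2],[[-0.8,0,0],[0,0,0],-0.3],[[-0.8,0,0],[0,0,0],-1],[[-0.8,0,0],[0,0,0],-1]]'
python3 -m inch '[[[0,0,0],[0,0,0],-1],[[0,0,0],[0,0,0],-1],[[-25,0,0],[0,0,0],-1],[[-60,0,0],[0,0,0],-1],[[-100,0,0],[0,0,0],-1]]'
python3 plan.py 485.2 -71.5 150 -91.3
```

```text
clock: 17.15
tool_pos: [0.5145, 0.2887, 0.0516]
orientation: [2.094, 0.252, -2.094]
ft_force: [0.0, -0.1, -0.4]
grip_width: 0.057
clock: 17.65
tool_pos: [0.5139, 0.2885, 0.1521]
orientation: [2.092, 0.252, -2.096]
ft_force: [0.2, -0.3, -0.8]
grip_width: 0.0885
t 17.65 P [513.9 288.5 152.1] yawnow -76.25 q6 1.64 F [ 0.2 -0.3 -0.8] w 88.5
shift [  2.4 342.9 113.5] turn [15.05  0.11 -0.02] alt [array([15. ,  0.1, -0. ]), array([-165. ,    0. ,    0.2])]
```

```bash
python3 -m inch '[[[0,35,10],[2,0,0],-1],[[0,80,26],[4,0,0],-1],[[0,125,41],[7,0,0],-1],[[0,170,56],[10,0,0],-1],[[0,210,70],[13,0,0],-1]]'
python3 plan.py 485.2 -71.4 100 -91.3
```

```text
clock: 18.15
tool_pos: [0.496, 0.0661, 0.1518]
orientation: [2.216, 0.012, -2.216]
ft_force: [1.6, -0.5, 0.4]
grip_width: 0.0881
t 18.15 P [496.   66.1 151.8] yawnow -89.39 q6 1.46 F [ 1.6 -0.5  0.4] w 88.1
shift [ 51.8 137.4  12.3] turn [ 1.91 -0.03 -0.01] alt [array([ 1.9, -0. , -0. ]), array([-178.1,    0. ,   -0. ])]
```

```bash
python3 -m inch '[[[10,40,4],[1,0,0],-1],[[25,85,8],[2,0,0],-1],[[40,120,11],[2,0,0],-1],[[52,137,12],[2,0,0],-1],[[52,137,12],[2,0,0],-1]]'
python3 -m inch '[[[0,0,0],[0,0,0],-1],[[0,0,0],[0,0,0],-1]]'
python3 - <<'E'
from avg import *
avg(4)
s=shot('scene'); q=w2p(s,[[.485,-.03,.03]])[0].astype(int)
a=cv2.resize(s['frame'][q[1]-45:q[1]+45,q[0]-60:q[0]+60],(800,600),interpolation=cv2.INTER_CUBIC)
cv2.imwrite('pics/p1.png',a[...,::-1])
E
python3 plan.py 485.2 -71.4 14 -91.3
```

```text
clock: 18.65
tool_pos: [0.4854, -0.0706, 0.0984]
orientation: [-2.206, 0.027, 2.211]
ft_force: [1.1, 0.9, -0.5]
grip_width: 0.0881
clock: 18.85
tool_pos: [0.4866, -0.0682, 0.1003]
orientation: [-2.212, 0.023, 2.21]
ft_force: [0.6, 0.6, -0.1]
grip_width: 0.0884
t 19.05 mean [ 4.8652e+02 -6.8250e+01  1.0017e+02  1.9000e-01 -1.6000e-01 -1.6000e-01
  2.0000e-02  1.0000e-02  0.0000e+00] std [0.06 0.11 0.11 0.61 0.55 0.3  0.01 0.04 0.04]
t 19.1 P [486.4 -68.6  99.9] yawnow -91.2 q6 1.21 F [0.2 0.2 0.6] w 88.2
shift [85.9  2.8  1.2] turn [ 0.1  -0.03 -0.01] alt [array([ 0.1, -0. , -0. ]), array([-179.9,    0. ,   -0. ])]
```

View pics/p1.png

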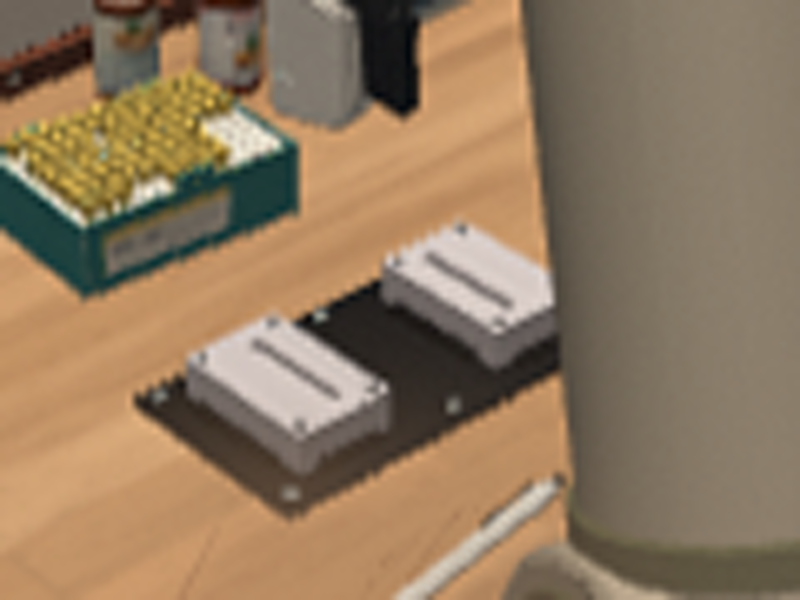

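Both plates still in place. Descend over the right plate.

```bash
python3 -m inch '[[[25,3,1],[0,0,0],-1],[[50,3,1],[0,0,0],-1],[[70,3,1],[0,0,0],-1],[[82,3,1],[0,0,0],-1],[[86,3,1],[0,0,0],-1]]'
python3 -m inch '[[[0,0,0],[0,0,0],-0.5],[[0,0,0],[0,0,0],-0.2],[[0,0,0],[0,0,0],-0.05],[[0,0,0],[0,0,0],0.1],[[0,0,0],[0,0,0],0.5]]' 25
python3 -m inch '[[[0,0,0],[0,0,0],1],[[0,0,0],[0,0,0],1],[[0,0,0],[0,0,0],1]]' 25
python3 avg.py
```

```text
clock: 19.6
tool_pos: [0.4848, -0.0718, 0.0128]
orientation: [-2.209, 0.023, 2.212]
ft_force: [-0.2, 0.4, 0.4]
grip_width: 0.0883
clock: 20.1
tool_pos: [0.4853, -0.0721, 0.014]
orientation: [-2.211, 0.024, 2.21]
ft_force: [0.8, -0.3, 0.5]
grip_width: 0.0501
clock: 20.4
tool_pos: [0.4851, -0.072, 0.0136]
orientation: [-2.21, 0.024, 2.21]
ft_force: [-0.1, -0.3, -0.2]
grip_width: 0.0263
t 20.7 mean [ 4.8512e+02 -7.2040e+01  1.3610e+01 -8.0000e-02 -2.0000e-01 -1.1000e-01
  2.0000e-02  3.0000e-02 -0.0000e+00] std [0.01 0.01 0.01 0.37 0.29 0.45 0.03 0.03 0.02]
```

The jaws closed to 26 mm, so they passed above the plate: open fingertips sit well above the TCP. Open again and measure the tip height from the earlier picture.

```bash
python3 -m inch '[[[0,0,0],[0,0,0],0],[[0,0,0],[0,0,0],-0.3],[[0,0,0],[0,0,0],-0.4],[[0,0,0],[0,0,0],-0.4],[[0,0,0],[0,0,0],-0.4]]' 25
python3 -m inch '[[[-50,0,0],[0,0,0],-0.4],[[-100,0,0],[0,0,0],-0.4],[[-140,0,0],[0,0,0],-0.4],[[-140,0,0],[0,0,0],-0.4]]'
python3 - <<'E'
from avg import *
from scipy.optimize import least_squares
s=shot('scene'); 
obs=np.array([[213,243],[372,143]])/5+[100,170]
P=np.array([.5153,.2862,.1506]); a=np.radians(-76.2); Y=np.array([np.cos(a),np.sin(a),0])
f=lambda h:(w2p(s,[P-Y*h[0]+[0,0,h[1]],P+Y*h[0]+[0,0,h[1]]])-obs).ravel()
q=least_squares(f,[.045,.02]); print(q.x,q.fun)
t=shot('top','pt.png'); avg(3); print(r.observe()['grip_width'])
b=s['frame']; print([d for d in models.look_for('plate_b',s)][:3])
a=cv2.resize(b[130:290,170:400],(800,557),interpolation=cv2.INTER_CUBIC); cv2.imwrite('pics/p2.png',a[...,::-1])
E
```

```text
clock: 21.2
tool_pos: [0.4852, -0.072, 0.0136]
orientation: [-2.211, 0.024, 2.21]
ft_force: [-0.4, -0.2, 0.4]
grip_width: 0.0399
clock: 21.6
tool_pos: [0.4874, -0.0729, 0.1587]
orientation: [-2.222, 0.028, 2.202]
ft_force: [-0.3, -1.5, -0.5]
grip_width: 0.0618
[0.05072562 0.03101738] [-0.40498983  0.17011237 -0.61694347 -0.02706895]
t 21.85 mean [ 4.8451e+02 -7.1810e+01  1.5240e+02 -1.0000e-02 -2.4000e-01 -4.4000e-01
  2.0000e-02  1.0000e-02 -2.0000e-02] std [0.1  0.03 0.25 0.29 0.43 0.47 0.02 0.01 0.01]
0.061665735101206466Traceback (most recent call last):
  File "<stdin>", line 9, in <module>
ValueError: only the last four pictures can be asked about
```

```bash
python3 - <<'E'
from h import *
s=shot('scene'); b=s['frame']
print([(np.round(d['extent'],1).tolist(),d['confidence']) for d in models.look_for('plate_b',s)][:4])
P=np.array([.4845,-.0718,.1522]); a=np.radians(-91.2); Y=np.array([np.cos(a),np.sin(a),0])
print(w2p(s,[P]))
a=cv2.resize(b[110:260,200:400],(800,600),interpolation=cv2.INTER_CUBIC)
for h in (0,.01,.02,.03):
    for k in (-1,1):
        u,v=(w2p(s,[P+k*Y*.038+[0,0,h]])[0]-[200,110]+.5)*4; cv2.drawMarker(a,(int(u),int(v)),(0,255,0),0,10)
cv2.imwrite('pics/p2.png',a[...,::-1])
E
```

```text
[([259.6, 201.0, 287.8, 225.7], 0.86), ([352.0, 169.8, 374.2, 186.4], 0.83), ([99.0, 279.0, 138.0, 308.1], 0.69), ([234.7, 215.2, 264.9, 240.9], 0.62)]
[[276.42468749 173.8511706 ]]
```

View pics/p2.png

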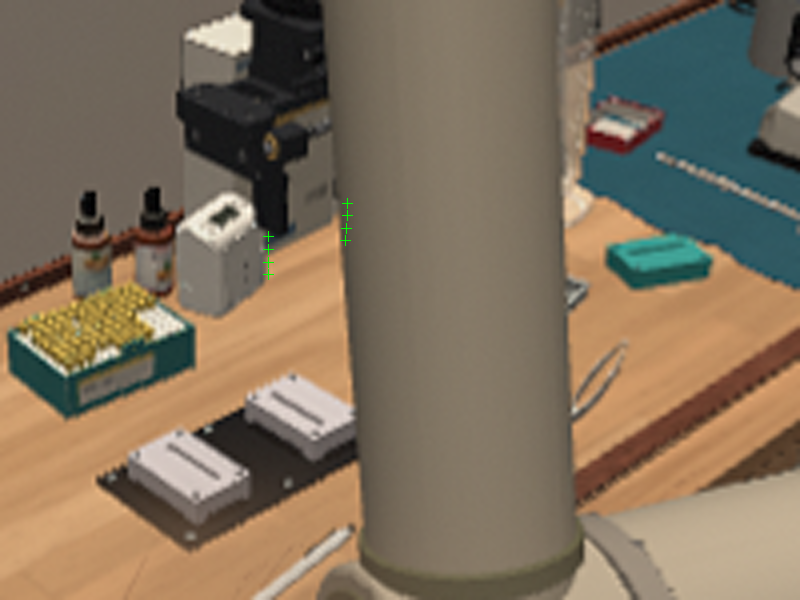

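Only the left finger shows, at about (278,232) of the crop, its tip ~30 mm above the nominal TCP; plates and bystanders undisturbed. So I'll go down by feel, with the jaws at 62 mm, until the tips touch the rails (11.5 mm), then back off.

```bash
python3 -m inch '[[[40,0,0],[0,0,0],-0.4],[[80,0,0],[0,0,0],-0.4],[[115,0,0],[0,0,0],-0.4],[[140,0,0],[0,0,0],-0.4],[[152,0,0],[0,0,0],-0.4]]'
python3 plan.py 485 -71.6 -5 -91.3
python3 -m inch '[[[2,0,0],[0,0,0],-0.4],[[4,0,0],[0,0,0],-0.4],[[6,0,0],[0,0,0],-0.4],[[6,0,0],[0,0,0],-0.4]]'
python3 avg.py
```

```text
clock: 22.45
tool_pos: [0.4837, -0.0715, -0.0009]
orientation: [-2.205, 0.022, 2.214]
ft_force: [1.0, 0.6, 0.4]
grip_width: 0.0617
t 22.45 P [483.7 -71.5  -0.9] yawnow -91.25 q6 1.21 F [1.  0.6 0.4] w 61.7
shift [ 4.1  0.1 -1.3] turn [0.05 0.23 0.09] alt [array([0. , 0.2, 0.1]), array([-1.8e+02, -1.0e-01,  4.0e-01])]
clock: 22.85
tool_pos: [0.4855, -0.0722, -0.0037]
orientation: [-2.212, 0.025, 2.209]
ft_force: [0.2, -1.2, 0.3]
grip_width: 0.0618
t 23.15 mean [ 4.8538e+02 -7.2120e+01 -3.9500e+00  2.1000e-01  8.0000e-02  1.7000e-01
  5.0000e-02 -0.0000e+00 -0.0000e+00] std [0.09 0.03 0.14 0.33 0.54 0.29 0.02 0.03 0.02]
```

```bash
for i in 1 2 3; do :; done
python3 -m inch '[[[1.5,0,0],[0,0,0],-0.4],[[3,0,0],[0,0,0],-0.4],[[4,0,0],[0,0,0],-0.4],[[4,0,0],[0,0,0],-0.4]]'
python3 -m inch '[[[1,0,0],[0,0,0],-0.4],[[2,0,0],[0,0,0],-0.4],[[2,0,0],[0,0,0],-0.4]]'
python3 -m inch '[[[1,0,0],[0,0,0],-0.4],[[2,0,0],[0,0,0],-0.4],[[2,0,0],[0,0,0],-0.4]]'
python3 avg.py
```

```text
clock: 23.55
tool_pos: [0.485, -0.072, -0.0086]
orientation: [-2.21, 0.024, 2.211]
ft_force: [-0.3, 0.1, 0.5]
grip_width: 0.0616
clock: 23.85
tool_pos: [0.4851, -0.072, -0.0105]
orientation: [-2.21, 0.024, 2.211]
ft_force: [-0.3, -0.4, 0.1]
grip_width: 0.0615
clock: 24.15
tool_pos: [0.485, -0.072, -0.0125]
orientation: [-2.21, 0.024, 2.211]
ft_force: [-0.3, -0.5, 0.3]
grip_width: 0.0618
t 24.45 mean [ 4.8514e+02 -7.2030e+01 -1.2370e+01  2.5000e-01 -1.3000e-01  4.4000e-01
  2.0000e-02 -1.0000e-02 -1.0000e-02] std [0.03 0.02 0.04 0.24 0.43 0.37 0.03 0.02 0.04]
```

```bash

python3 -m inch '[[[0.7,0,0],[0,0,0],-0.4],[[1.4,0,0],[0,0,0],-0.4],[[1.4,0,0],[0,0,0],-0.4]]'|sed -n '2p;4p'
python3 -m inch '[[[0.7,0,0],[0,0,0],-0.4],[[1.4,0,0],[0,0,0],-0.4],[[1.4,0,0],[0,0,0],-0.4]]'|sed -n '2p;4p'
python3 avg.py
```

```text
tool_pos: [0.485, -0.072, -0.0139]
ft_force: [0.7, -0.2, -0.2]
tool_pos: [0.4851, -0.072, -0.0153]
ft_force: [-0.7, 0.3, -1.3]
t 25.35 mean [ 4.8514e+02 -7.2030e+01 -1.5170e+01  4.0000e-02  1.9000e-01 -1.5000e-01
  0.0000e+00  1.0000e-02  0.0000e+00] std [0.02 0.01 0.03 0.59 0.39 0.27 0.03 0.02 0.03]
```

```bash

python3 -m inch '[[[-1,0,0],[0,0,0],-0.3],[[-1,0,0],[0,0,0],-0.2],[[-1,0,0],[0,0,0],-0.1],[[-1,0,0],[0,0,0],0],[[-1,0,0],[0,0,0],0.2]]' 25
python3 -m inch '[[[0,0,0],[0,0,0],0.4],[[0,0,0],[0,0,0],0.4],[[0,0,0],[0,0,0],0.4]]' 25
python3 avg.py
```

```text
clock: 25.85
tool_pos: [0.4852, -0.072, -0.0141]
orientation: [-2.211, 0.024, 2.21]
ft_force: [-0.6, 0.8, 2.5]
grip_width: 0.0497
clock: 26.15
tool_pos: [0.4852, -0.072, -0.0141]
orientation: [-2.21, 0.024, 2.21]
ft_force: [0.2, 0.6, 2.0]
grip_width: 0.0499
t 26.45 mean [ 4.8518e+02 -7.2030e+01 -1.4100e+01 -4.3000e-01  7.5000e-01  3.1400e+00
  1.8000e-01  8.0000e-02  0.0000e+00] std [0.01 0.01 0.01 0.54 0.33 0.66 0.02 0.04 0.03]
```

```bash

python3 -m inch '[[[0,0,0],[0,0,0],0.6],[[0,0,0],[0,0,0],0.6],[[-3,0,0],[0,0,0],0.6],[[-8,0,0],[0,0,0],0.6],[[-15,0,0],[0,0,0],0.6]]' 40
python3 avg.py
python3 plan.py 507 -307.5 80 -79
```

```text
clock: 26.95
tool_pos: [0.4848, -0.072, 0.0009]
orientation: [-2.209, 0.024, 2.211]
ft_force: [0.0, -0.4, -1.6]
grip_width: 0.049
t 27.25 mean [ 4.8532e+02 -7.2120e+01  1.2900e+00  2.4000e-01 -1.0000e-01 -2.1900e+00
  1.0000e-02  0.0000e+00 -2.0000e-02] std [0.25 0.1  0.52 0.4  0.29 0.69 0.03 0.02 0.03]
t 27.25 P [485.  -72.    0.7] yawnow -91.25 q6 1.21 F [ 0.2 -0.1 -3. ] w 49.8
shift [-79.3 235.  -27.1] turn [-1.225e+01  2.000e-02  1.000e-02] alt [array([-12.3,   0. ,   0. ]), array([167.7,   0. ,  -0. ])]
```

```bash

python3 -m inch '[[[-35,0,0],[0,0,0],0.6],[[-70,15,0],[-1,0,0],0.6],[[-80,50,-5],[-3,0,0],0.6],[[-80,90,-10],[-5,0,0],0.6],[[-80,130,-15],[-7,0,0],0.6]]'
python3 -m inch '[[[0,35,0],[-2,0,0],0.6],[[0,70,-1],[-4,0,0],0.6],[[0,95,-2],[-5,0,0],0.6],[[0,103,-2],[-5,0,0],0.6],[[0,103,-2],[-5,0,0],0.6]]'
python3 avg.py
python3 plan.py 507 -307.5 -10 -79
python3 - <<'E'
from h import *
p=shot('top')
o=ortho(p,.507,-.3075,.11,.013,2.7); cv2.imwrite('pics/tr.png',o[...,::-1])
E
```

```text
clock: 27.75
tool_pos: [0.4973, -0.2037, 0.0811]
orientation: [2.169, 0.111, -2.168]
ft_force: [0.0, 0.3, -1.9]
grip_width: 0.0496
clock: 28.25
tool_pos: [0.5093, -0.3048, 0.0802]
orientation: [2.123, 0.199, -2.125]
ft_force: [-1.1, 0.9, -1.5]
grip_width: 0.0492
t 28.55 mean [ 5.0958e+02 -3.0348e+02  8.0730e+01 -1.5000e-01  4.8000e-01 -2.4500e+00
  1.0000e-02 -1.0000e-02  1.0000e-02] std [0.13 0.22 0.21 0.47 0.26 0.31 0.03 0.02 0.03]
t 28.55 P [ 509.7 -303.7   81. ] yawnow -79.19 q6 0.65 F [ 0.5 -0.  -2.2] w 49.3
shift [91.   3.3  3.4] turn [-0.19  0.    0.01] alt [array([-0.2,  0. ,  0. ]), array([179.8,   0. ,  -0. ])]
```

View pics/tr.png

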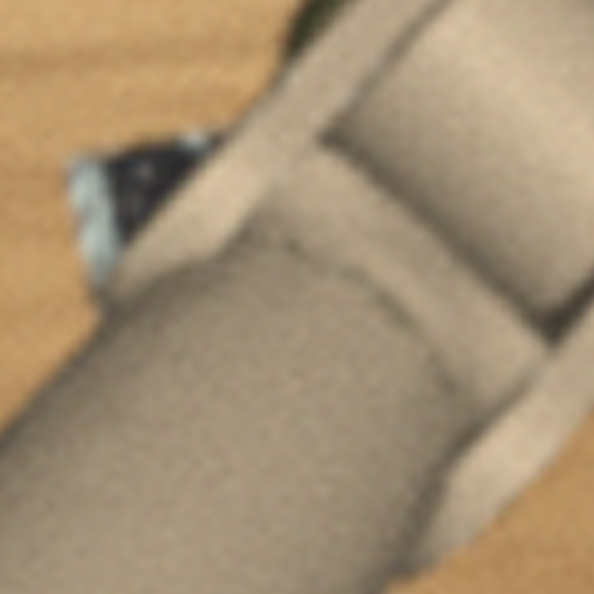

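The arm hides the tray here (its left edge shows at (90,220) as expected). Lower by the earlier measurement and by feel.

```bash

python3 -m inch '[[[20,3,3],[0,0,0],0.6],[[50,3,3],[0,0,0],0.6],[[75,3,3],[0,0,0],0.6],[[88,3,3],[0,0,0],0.6],[[93,3,3],[0,0,0],0.6]]'
python3 avg.py
python3 -m inch '[[[2,0,0],[0,0,0],0.6],[[4,0,0],[0,0,0],0.6],[[5,0,0],[0,0,0],0.6],[[5,0,0],[0,0,0],0.6]]'
python3 avg.py
```

```text
clock: 29.1
tool_pos: [0.507, -0.3076, -0.0131]
orientation: [2.122, 0.201, -2.124]
ft_force: [0.0, 0.7, -2.5]
grip_width: 0.0495
t 29.4 mean [ 5.0760e+02 -3.0833e+02 -1.1520e+01 -1.3000e-01  3.0000e-01 -2.1700e+00
  1.0000e-02  1.0000e-02  1.0000e-02] std [0.27 0.29 0.71 0.38 0.59 0.57 0.01 0.03 0.04]
clock: 29.8
tool_pos: [0.5071, -0.308, -0.0174]
orientation: [2.123, 0.2, -2.123]
ft_force: [-0.7, 0.6, -1.5]
grip_width: 0.0493
t 30.1 mean [ 5.0723e+02 -3.0814e+02 -1.7160e+01 -1.4000e-01 -9.0000e-02 -2.3900e+00
  3.0000e-02 -0.0000e+00 -2.0000e-02] std [0.02 0.02 0.04 0.5  0.26 0.51 0.02 0.02 0.03]
```

```bash

python3 -m inch '[[[0.5,0,0],[0,0,0],0.6],[[0.9,0,0],[0,0,0],0.6],[[1.2,0,0],[0,0,0],0.6],[[1.2,0,0],[0,0,0],0.6]]'
python3 avg.py
```

```text
clock: 30.5
tool_pos: [0.5072, -0.3081, -0.0181]
orientation: [2.123, 0.2, -2.123]
ft_force: [-0.6, 1.0, 2.2]
grip_width: 0.0494
t 30.8 mean [ 5.0723e+02 -3.0813e+02 -1.8090e+01 -2.3400e+00  1.6100e+00  4.1200e+00
  3.0000e-01  3.9000e-01 -1.0000e-02] std [0.01 0.01 0.01 0.48 0.59 1.04 0.04 0.05 0.03]
```

```bash

python3 -m inch '[[[-0.3,0,0],[0,0,0],0.1],[[-0.3,0,0],[0,0,0],-0.2],[[-0.3,0,0],[0,0,0],-0.4],[[-0.3,0,0],[0,0,0],-0.4],[[-0.3,0,0],[0,0,0],-0.4]]'
python3 -m inch '[[[0,0,0],[0,0,0],-0.4],[[-20,0,0],[0,0,0],-0.4],[[-60,0,0],[0,0,0],-0.4],[[-105,0,0],[0,0,0],-0.4],[[-150,0,0],[0,0,0],-0.4]]'
python3 plan.py 330 -150 200 -79
```

```text
clock: 31.3
tool_pos: [0.5073, -0.3082, -0.0182]
orientation: [2.123, 0.2, -2.123]
ft_force: [0.6, 0.6, -0.3]
grip_width: 0.0619
clock: 31.8
tool_pos: [0.507, -0.3079, 0.1336]
orientation: [2.123, 0.2, -2.123]
ft_force: [0.1, -0.5, -0.9]
grip_width: 0.0619
t 31.8 P [ 507.  -307.9  133.6] yawnow -79.25 q6 0.64 F [ 0.1 -0.5 -0.9] w 61.9
shift [ -66.4 -188.2  144.4] turn [-0.25  0.01  0.02] alt [array([-0.3,  0. ,  0. ]), array([179.7,   0. ,  -0. ])]
```

```bash

python3 -m inch '[[[-30,10,30],[0,0,0],-0.4],[[-50,25,70],[0,0,0],-0.4],[[-70,38,112],[0,0,0],-0.4],[[-70,50,150],[0,0,0],-0.4],[[-70,60,180],[0,0,0],-0.4]]'
python3 -m inch '[[[0,15,40],[0,0,0],-0.4],[[0,30,80],[0,0,0],-0.4],[[0,42,120],[0,0,0],-0.4],[[0,52,150],[0,0,0],-0.4],[[0,52,150],[0,0,0],-0.4]]'
python3 - <<'E'
from h import *; from fit import plate,rect
t=shot('top');s=shot('scene');st()
print('A',plate(t,.488,.042),plate(s,.488,.042))
o=ortho(s,.507,-.308,.09,.02,3)
im=np.zeros((600,800,3),np.uint8)
im[:270,:270]=cv2.resize(ortho(t,.507,-.308,.1,.015,3),(270,270)); 
im[:270,275:545]=cv2.resize(ortho(s,.507,-.308,.1,.022,3),(270,270))
q=w2p(s,[[.515,.288,.05]])[0].astype(int)
im[:270,550:790]=cv2.resize(s['frame'][q[1]-27:q[1]+27,q[0]-24:q[0]+24],(240,270),interpolation=cv2.INTER_CUBIC)
im[275:600,:767]=cv2.resize(t['frame'][125:250,105:400],(767,325),interpolation=cv2.INTER_CUBIC)
cv2.imwrite('pics/f.png',im[...,::-1])
E
```

```text
clock: 32.3
tool_pos: [0.3398, -0.4016, 0.2026]
orientation: [2.123, 0.197, -2.122]
ft_force: [0.6, -0.2, -0.5]
grip_width: 0.0616
clock: 32.8
tool_pos: [0.2011, -0.4812, 0.2018]
orientation: [2.125, 0.195, -2.126]
ft_force: [1.2, -0.4, 0.5]
grip_width: 0.0615
{'clock': np.float64(32.9), 'tool_pos': array([ 0.2038, -0.4797,  0.2019]), 'orientation': array([ 2.124 ,  0.1988, -2.1234]), 'ft_force': array([0.5951, 0.5607, 1.1599]), 'grip_width': np.float64(0.0618)}
A (array([487.81,  41.84,  52.42,  77.25,   1.49]), array([39.3 , -4.84,  1.1 ])) (array([486.66,  40.51,  51.91,  76.61,   0.77]), array([34.99, -0.5 ,  0.1 ]))
```

View pics/f.png

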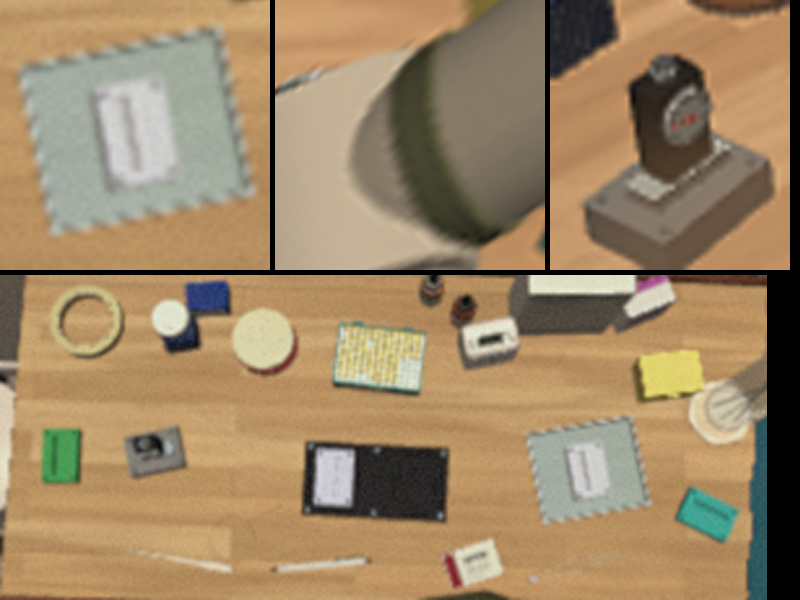

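The picture shows the right plate flat in the middle of the tray (587,470), the left plate still in the nest (333,477), the gauge upright on its rest (670,120), and the bystanders and look-alikes in place.

```bash
python3 -c "
from bench import r; print(r.finish_job())"
```

```text
the job is handed in; nothing more can be done
None
```

I gauged the left plate, found it to be the 6 mm one, and laid the right plate, the full-depth one, flat in the steel tray. The job is handed in at about 33 s of the 72 s allowed.

- **Gauging:** I lifted the gauge off its rest and felt the pin into the left plate's channel. It first bore on the channel's side wall with under 3 N, so I moved it 0.6 mm over, and the side force went. I then pressed to about 10 N (highest reading about 10 N) and held it there for over a second. The pointer stood at about four o'clock, which is 6 mm. I did not gauge the right plate; that it is the full-depth one follows from there being one of each.
- **Putting back and placing:** I seated the gauge on its rest with the pin in the hole. The right plate touched down in the tray at the height I expected.
- **Last picture:** The gauge is upright on its rest, the 6 mm plate is unmoved in the nest (within 0.5 mm), and the right plate lies flat mid-tray. The bystanders look undisturbed, and the arm is clear.

**What went wrong or did not agree:**
- My first grasp of the right plate closed above it without touching, because the open fingertips sit about 30 mm above the nominal tool point. I went lower by feel and gripped it.
- The camera put the left channel about 1 mm off where I felt it.
- The network-free line fit of the channels in the top view was unreliable (it scattered by 1–2 mm), so I used the scene camera instead.
- In the last scene-camera picture the arm hid the tray, so only the top camera confirms the plate there.

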